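# Lock a tube-block hold-down with its jam nut

### The job

On the hold-down stand whose square screw head is bare (the other, already locked, wears a round cap on top), turn the upright screw clockwise by its square head until its foot touches the rubber pad on the tube block, then about an eighth of a turn more. Then run the hex jam nut on the same screw down clockwise until it touches its washer, and about an eighth of a turn more, so that the setting is locked; neither may be forced. Let go, and leave the locked stand and everything else on the bench alone.

Things in the scene. Friction and masses are not known exactly. Their poses are not given: they have to be found in the camera images.
- stand: The stand to be locked, fixed to the bench: grey base plate 100 x 80 x 10 mm, tube block on it, a column on its -x side, a bridge over the block. Told from its twin by its bare square screw head. Origin on the bench, on the screw's vertical axis; z up. Position, yaw and side vary.
- block: Aluminium tube block of the stand, 68 x 66 x 36 mm; on it a rubber pad 28 mm across under the screw's foot, pad top 51 to 53 mm above the bench, not known better. The foot starts 0.4 to 1.9 rad of turn short of it. The bearing force grows by about 18 N per rad past touch. Right: 9 to 21 N, that is 0.5 to 1.15 rad past touch; more than 25 N is forced. Origin as the stand's.
- frame: Grey column and bridge of the stand, bridge 44 mm wide, top at 90 mm; on it a steel bushing 40 mm across and a washer 29 mm across, top 101 to 103 mm above the bench, not known better. The nut starts 0.5 to 2.3 rad of turn short of it. The bearing force grows by about 18 N per rad past touch. Right: 9 to 21 N, 0.5 to 1.15 rad past touch; more than 25 N is forced. Origin as the stand's.
- screw: Upright steel screw: stud 15 mm across, foot 24 mm across, square head. Origin on the axis at the foot's underside; z up. Clockwise from above drives it down, 8 mm per turn; it stays where left. Free turning takes 0.25 N m (read at rest after a turn a little less, 0.15 to 0.25); past touch 0.2 N m per rad more. The head is sprung on the stud, 4 N m per rad, and turns back under 0.15 rad when let go.
- screw_head (a point): Centre of the screw's square head: 20 x 20 mm, 16 mm high (8 mm above and below this point), flats facing along its x and y. About 150 mm above the bench at first.
- nut: Steel hex jam nut on the stud, 30 mm across flats, 14 mm high. Origin on the axis at its underside, 103 to 104.5 mm above the bench at first; z up. One pair of flats faces along its y. Clockwise from above drives it down, 8 mm per turn, whatever the screw does; it stays where left. Torques and spring as for the screw: 0.25 N m free, 0.2 N m per rad more past touch, 4 N m per rad.
- locked_stand: The twin stand, its nut already tight on its washer and its screw head covered by a round steel cap 26 mm across. Fixed. Origin on its screw's axis, on the bench. Not to be touched.
- spare_nut: Loose hex nut of the same size lying flat on the bench, not part of the job. Origin at the centre of its underside.
- jar: Small amber jar, 44 mm across, 70 mm high; bystander. Origin at the centre of its underside.
- wrench: Steel wrench 170 mm long lying flat; bystander, not needed. Origin at about its middle, underside.
- tube_rack: White open rack 100 x 70 x 45 mm; bystander. Origin at the centre of its underside.
- tip_box: Grey box with clear lid, 120 x 85 x 65 mm; bystander. Origin at the centre of its underside.
- bottle: White plastic bottle, 60 mm across, 120 mm high; bystander. Origin at the centre of its underside.
- weight: Steel cylinder 48 mm across, 50 mm high; bystander. Origin at the centre of its underside.

How it is judged:
By the outcome, as a careful person would: the job done as asked, in the order asked, and still so for the second after the job is handed in, with the robot touching nothing.
It also fails if it takes over 72 s, if anything falls off the work surface, if the arm or the gripper's body presses on something with over 40 N, if the wrist force passes 120 N, or if a joint passes its speed limit or range.

### The arm

A 6-joint arm with a two-finger parallel gripper is mounted at the origin on the work surface. World frame = base frame: x ahead of the robot, y to its left, z up, the work surface at z = 0. Lengths are in m, angles in rad, forces in N, time in s.
With the tool pointing down it reaches from about 0.35 to 0.775 m from the base axis. Payload 5.5 kg.
Tool frame: the origin (TCP) lies on the centre line of the jaws, within the pads' length; the fingertips stand 11 mm ahead of it and the grasp point (between the pads) lies 8 mm behind it (env.nose_length is the distance from the TCP to the fingertips, in m); x points along the fingers, z is the direction in which the jaws open and shut, and the axes are right-handed (so a half turn about x gives the same grasp; the last joint's range is limited). The gripper opens to 85 mm and grips with 20 to 120 N. Pads are 22 mm wide; open, the fingers measure 114 mm over their backs; the gripper's body (76 mm by 85 mm) begins 54 mm behind the grasp point. The pads swing forward as they close: fully open they stand 13 mm farther back than shut.
Start: joints at [-1.402, 0.313, 0.046, 1.304, 0, 1.431], TCP at [0.175, -0.548, 0.242] pointing down, gripper open.
Joint ranges: [-2.76, 2.76], [-0.86, 1.69], [-1.03, 1.26], [-2.2, 2.34], [-1.47, 1.5], [-3.14, 3.14]. Speed limits (rad/s): [2.57, 2.57, 3.14, 3.14, 3.14, 3.14].

### API

Orientations are given as a unit quaternion [w, x, y, z].
In Python, from workcell import env gives the robot as it stands. The module is installed in compiled form; this text tells all that it offers.
- The arm moves only by the tool step_arm, never from a script. Its argument "moves" is a list that holds one entry, the list of rows, each a list of 7 numbers: the turn, a rotation vector about the tool's x, y, z in rad, then the shift along the tool's x, y, z in m, then the opening, from 0 (shut) to 1 (fully open). In form: [[[rx, ry, rz, tx, ty, tz, grip], ...]]. A call has 1 to 12 rows; each row is the pose to reach, as a shift and turn from the pose measured when the call began, along the tool's axes at that moment; what a row does not reach only later rows make up. A row lasts 1/10 s, in which the tool goes at most 50 mm and 8.59 degrees, less where a joint would pass 70% of its speed; a pose out of reach is approached as far as the arm can. A call with a gripper value outside its range is refused whole. The fingers move at their own pace and stop on an object; "force" is the grip in N (left out, the last holds). Time passes only in rows, so rows that repeat a pose let the fingers close. It gives the time, the measured TCP pose, the force and the opening at its end, in the units of the state.
- env.get_state(): the state, without advancing time (a new reading comes with each control period).
- env.read_camera(name): name is "side" or "top"; returns (picture, depth): 384x512x3 uint8, red, green, blue; 384x512 float32, m along the optical axis (not along the pixel's ray), 0 where there is no reading.
- env.get_calibration(name): a dict with "mtx" (3x3 intrinsics, pixels), "distortion" ([k1, k2, p1, p2, k3] as OpenCV has them; the pictures are not rectified), "camera_from_world" (4x4, takes a point from world to camera coordinates). Camera axes: x right, y down, z forward; pixel columns grow to the right and rows downward; lengths in m; the calibration is good to about 2 mm. A picture is of the moment at which its call begins. get_calibration takes no time and is no camera call.
- env.hand_in(): hands the job in, once; it reports no verdict.
Trained networks look in the newest picture that a camera, given by its name, has taken for a name from the list of things; names that differ only in an ending like _2 or _b are one class to them, and where a whole thing is asked for, a point or a joint stands for the part that bears it (a point fixed in the world has none). Each returns a list of dicts, best first, with "confidence" (0 to 1); they miss things now and then, are a little off and sometimes report something else, mostly with a low value. They report only what shows in the picture. A call takes as long as a camera call.
- env.boxes_of(camera, thing): "uv" ([column, row] in pixels, amid what is visible of it).
- env.silhouettes(camera, thing): "mask" (384x512 bool, what is visible of it) and "uv" ([column, row] in pixels, amid what is visible of it).
The state is a dict: "clock": time; "joint_pos": joint angles; "qvel": joint speeds; "tau": joint torques, N m; "tcp_pos": TCP position; "orientation": TCP orientation; "wrist_force": force on the tool from outside, world axes, zero at the start; "ft_torque": the same for the moment, N m; "finger_gap": finger opening in m.
Only numpy, scipy, OpenCV 4.12 (cv2) and the standard library are available. Lean on these libraries where they do the work, as an engineer would, in place of code of your own. Each camera call takes 0.05 s, during which the arm holds its last target.

## Working session

There is one attempt and no reset: what is moved stays moved. The work goes in short steps, Python scripts to look and compute and a tool call to move; the robot and the scene stay as the last step left them, time stands still between calls to the robot, and variables do not carry over. Pictures are saved under pics/ and viewed, and the job is handed in when it is done.

Besides the shell and the picture viewer there is one more tool, called by a JSON object that holds its "name" and its "arguments". step_arm: Moves the arm, as the interface text tells. Its arguments: {"type":"object","properties":{"moves":{"type":"array","items":{"type":"array","items":{"type":"array","items":{"type":"number"}}}},"force":{"type":"number"}},"required":["moves"]}

```bash
mkdir -p pics; cat > h.py <<'E'
from workcell import env
import numpy as np, cv2
def pic(cam,name,scale=1.5):
    p,d=env.read_camera(cam); cv2.imwrite('pics/'+name,cv2.resize(p[...,::-1],None,fx=scale,fy=scale)); return p,d
def world(cam,uv,z):
    c=env.get_calibration(cam); K=np.array(c['mtx'],float);D=np.array(c['distortion'],float);T=np.array(c['camera_from_world'])
    n=cv2.undistortPoints(np.array([[uv]],float),K,D)[0,0]
    return T,np.array([n[0],n[1],1.0])
def on_depth(cam,uv,d):
    T,r=world(cam,uv,0); p=np.append(r*d,1); return (np.linalg.inv(T)@p)[:3]
def on_plane(cam,uv,z):
    T,r=world(cam,uv,0); Ti=np.linalg.inv(T); o=Ti[:3,3]; v=Ti[:3,:3]@r; return o+v*(z-o[2])/v[2]
def proj(cam,P):
    c=env.get_calibration(cam); K=np.array(c['mtx'],float);D=np.array(c['distortion'],float);T=np.array(c['camera_from_world'])
    r,_=cv2.Rodrigues(T[:3,:3]); return cv2.projectPoints(np.atleast_2d(np.array(P,float)),r,T[:3,3],K,D)[0][:,0]
E
python3 - <<'E'
from h import *
np.set_printoptions(precision=4,suppress=True)
print(env.get_state(), env.nose_length)
for c in ('top','side'):
    p,d=pic(c,c+'0.png'); np.savez(c+'0.npz',p=p,d=d)
    print(env.get_calibration(c))
    for t in ('stand','screw_head','nut','screw','locked_stand'):
        for b in env.boxes_of(c,t)[:3]: 
            u=b['uv'];z=d[int(u[1]),int(u[0])]
            print(c,t,round(b['confidence'],2),u,on_depth(c,u,z))
E
```

```text
{'clock': 0.0, 'joint_pos': array([-1.4016,  0.314 ,  0.045 ,  1.3036, -0.    ,  1.4312]), 'qvel': array([ 0.0018, -0.0002, -0.0005, -0.0024, -0.0002, -0.0006]), 'tau': array([ -0.0001, -48.0633,  29.853 ,   0.0195,  -0.0002,   0.    ]), 'tcp_pos': array([ 0.1747, -0.5473,  0.2414]), 'orientation': array([ 0.5705,  0.4176,  0.5714, -0.4167]), 'wrist_force': array([ 0.6716, -0.1377,  0.1174]), 'ft_torque': array([ 0.0121, -0.0183,  0.0042]), 'finger_gap': 0.08518999543592198} 0.011
{'mtx': array([[396.2534,   0.    , 255.4079],
       [  0.    , 396.2534, 192.1779],
       [  0.    ,   0.    ,   1.    ]]), 'distortion': array([-0.0839,  0.    ,  0.    ,  0.    ,  0.    ]), 'camera_from_world': array([[-0.0275, -0.9994, -0.0191,  0.0257],
       [-0.9874,  0.0301, -0.1551,  0.5693],
       [ 0.1556,  0.0146, -0.9877,  1.3131],
       [ 0.    ,  0.    ,  0.    ,  1.    ]])}
top stand 0.81 [212.5, 204.6] [0.522  0.1481 0.1165]
top screw_head 0.49 [211.3, 196.6] [0.5421 0.1464 0.1581]
top nut 0.7 [261.2, 217.5] [ 0.4849 -0.008   0.0164]
top screw 0.55 [209.4, 197.7] [0.5387 0.1524 0.1584]
[... 221 characters left out ...]
 0.    ,  0.    ,  0.    ,  0.    ]), 'camera_from_world': array([[-0.7997, -0.6003,  0.0109,  0.4613],
       [-0.3874,  0.5021, -0.7731,  0.311 ],
       [ 0.4586, -0.6225, -0.6341,  0.8459],
       [ 0.    ,  0.    ,  0.    ,  1.    ]])}
side stand 0.74 [236.7, 254.2] [0.5174 0.1614 0.0459]
side stand 0.39 [198.8, 332.3] [0.4447 0.3718 0.0489]
side screw_head 0.5 [230.6, 220.3] [0.5318 0.1615 0.1494]
side nut 0.57 [232.2, 226.2] [0.5336 0.1548 0.1246]
side screw 0.65 [227.5, 217.2] [0.5397 0.1625 0.155 ]
side locked_stand 0.68 [301.6, 172.9] [ 0.5661 -0.2068  0.0451]
side locked_stand 0.5 [282.4, 136.9] [ 0.733  -0.3514  0.0362]
side locked_stand 0.33 [227.7, 217.4] [0.5392 0.1624 0.1547]
```

View pics/top0.png

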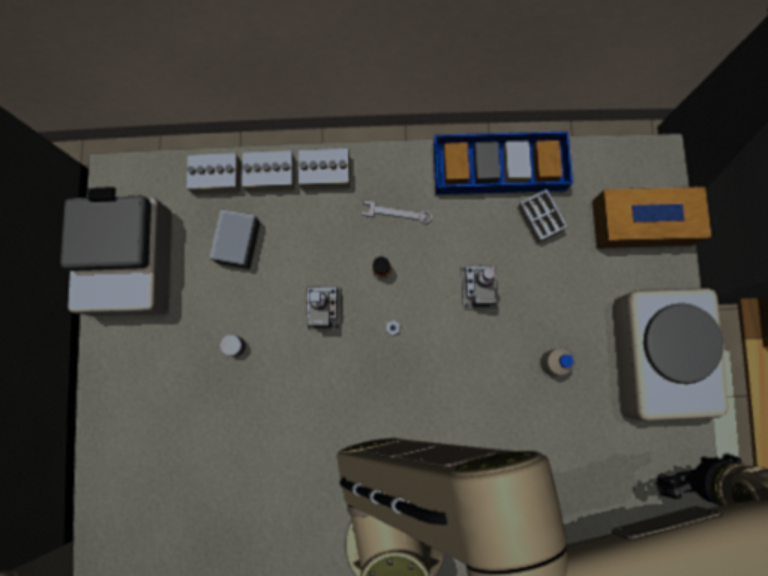

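View pics/side0.png

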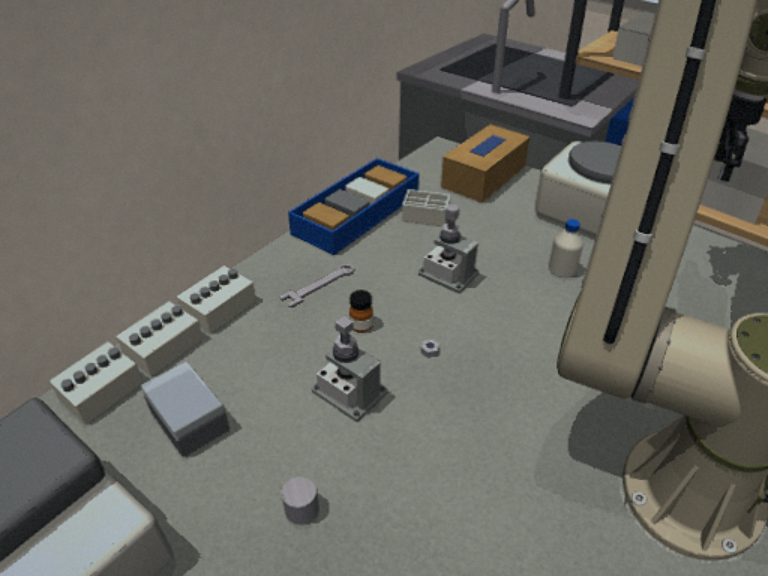

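```bash
python3 - <<'E'
import numpy as np,cv2
for c,(x,y,w,h) in (('top',(180,170,70,60)),('side',(190,190,90,80))):
    p=np.load(c+'0.npz')['p'][y:y+h,x:x+w,::-1]; cv2.imwrite(f'pics/{c}0z.png',cv2.resize(p,None,fx=7,fy=7,interpolation=cv2.INTER_CUBIC))
E
```

```text
(no output)
```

View pics/top0z.png

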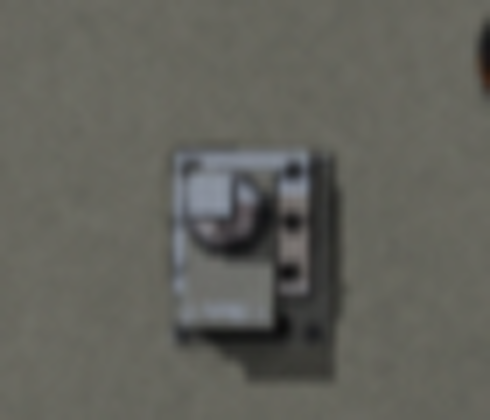

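View pics/side0z.png

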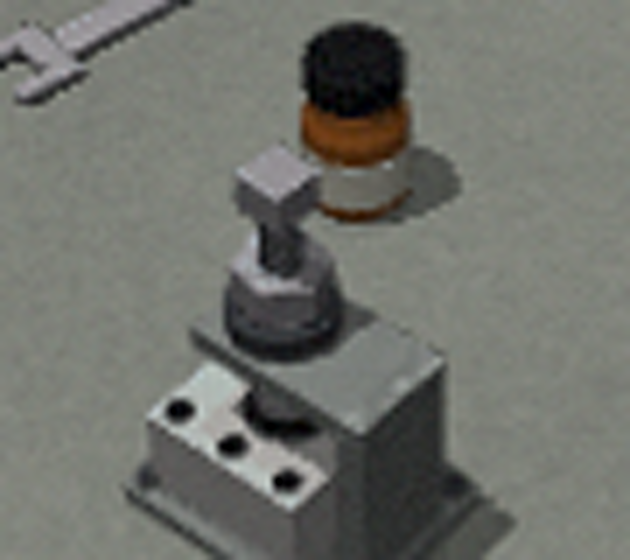

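The top view shows the bare square head at about (315,297) in the 1.5x picture, on the stand at left. The twin at (485,275) has a round cap. Next I'll measure the axis and the head and nut yaw.

```bash
python3 - <<'E'
from h import *
np.set_printoptions(precision=4,suppress=True)
z=np.array
def up(c,x,y):  # zoom px->image px
    o=(180,170) if c=='top' else (190,190); return [(x+.5)/7-.5+o[0],(y+.5)/7-.5+o[1]]
cs=z([on_plane('side',up('side',*q),.158) for q in [(235,182),(277,147),(322,170),(281,207)]])
print(cs,cs.mean(0)); e=np.diff(np.vstack([cs,cs[:1]]),axis=0); print(np.degrees(np.arctan2(e[:,1],e[:,0])),np.linalg.norm(e,axis=1))
ct=z([on_plane('top',up('top',*q),.158) for q in [(189,176),(230,173),(233,213),(192,216)]])
print(ct,ct.mean(0)); e=np.diff(np.vstack([ct,ct[:1]]),axis=0); print(np.degrees(np.arctan2(e[:,1],e[:,0])),np.linalg.norm(e,axis=1))
# depth cloud
for c in('top','side'):
    f=np.load(c+'0.npz');d=f['d']; P=[]
    for v in range(170,280):
        for u in range(180,290):
            if d[v,u]>0: P.append(on_depth(c,[u,v],d[v,u]))
    P=z(P); m=(abs(P[:,0]-.54)<.07)&(abs(P[:,1]-.155)<.07); P=P[m]
    np.save(c+'cloud.npy',P)
    for a,b in((.147,.17),(.108,.125),(.086,.094)):
        q=P[(P[:,2]>a)&(P[:,2]<b)]; print(c,a,len(q),q.mean(0),q.min(0),q.max(0))
        if a==.147: q=q[q[:,2]>.154];print(' top',len(q),q.mean(0))
# stand yaw: side stuff
s=env.get_state()
from scipy.spatial.transform import Rotation as R
q=s['orientation'];Rm=R.from_quat(np.roll(q,-1)).as_matrix();print(Rm)
E
python3 - <<'E'
import numpy as np,cv2
p=np.load('side0.npz')['p'][205:245,212:252,::-1].astype(float)*1.7
cv2.imwrite('pics/side0zz.png',cv2.resize(np.clip(p,0,255).astype('uint8'),None,fx=14,fy=14,interpolation=cv2.INTER_CUBIC))
E
```

```text
[[0.5486 0.1667 0.158 ]
 [0.5486 0.146  0.158 ]
 [0.5303 0.1455 0.158 ]
 [0.5297 0.1666 0.158 ]] [0.5393 0.1562 0.158 ]
[ -89.9924 -178.6225   91.589     0.3635] [0.0208 0.0184 0.0211 0.0189]
[[0.5486 0.1613 0.158 ]
 [0.5494 0.1428 0.158 ]
 [0.5312 0.1416 0.158 ]
 [0.5304 0.1601 0.158 ]] [0.5399 0.1515 0.158 ]
[ -87.5153 -176.3701   92.5076    3.7625] [0.0185 0.0182 0.0185 0.0182]Traceback (most recent call last):
  File "<stdin>", line 15, in <module>
  File "h.py", line 10, in on_depth
    T,r=world(cam,uv,0); p=np.append(r*d,1); return (np.linalg.inv(T)@p)[:3]
        ~~~~~^^^^^^^^^^
  File "h.py", line 6, in world
    c=env.get_calibration(cam); K=np.array(c['mtx'],float);D=np.array(c['distortion'],float);T=np.array(c['camera_from_world'])
ValueError: time passes only in moves, steps and waits
```

View pics/side0zz.png

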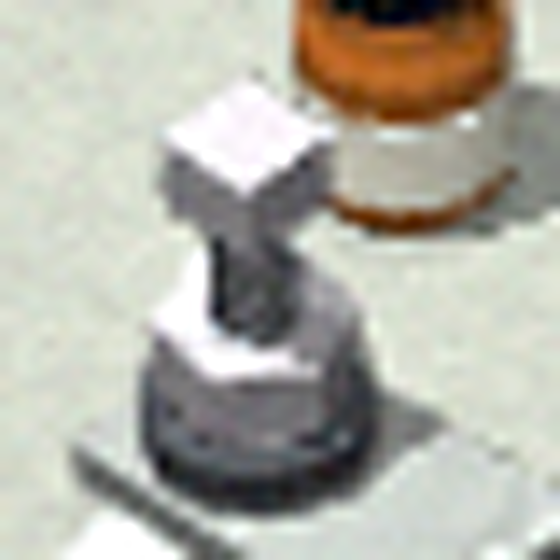

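```bash
sed -i 's/env.get_calibration(cam)/cal(cam)/' h.py; cat >> h.py <<'E'
_c={}
def cal(c):
    if c not in _c: _c[c]=env.get_calibration(c)
    return _c[c]
E
python3 - <<'E'
from h import *
np.set_printoptions(precision=4,suppress=True)
z=np.array
for c in('top','side'):
    f=np.load(c+'0.npz');d=f['d']; P=[]
    for v in range(170,280):
        for u in range(180,290):
            if d[v,u]>0: P.append(on_depth(c,[u,v],d[v,u]))
    P=z(P); m=(abs(P[:,0]-.54)<.07)&(abs(P[:,1]-.155)<.07); P=P[m]
    for a,b in((.154,.17),(.114,.121),(.086,.094),(.008,.013)):
        q=P[(P[:,2]>a)&(P[:,2]<b)]; print(c,a,len(q),q.mean(0),q.min(0),q.max(0))
def up(x,y): return [(x+.5)/14-.5+212,(y+.5)/14-.5+205]
for nm,zz,pts in (('head',.158,[(165,137),(247,82),(335,130),(245,193)]),('nut',.1178,[(150,320),(208,378),(325,372),(358,310)])):
    cs=z([on_plane('side',up(*q),zz) for q in pts]); print(nm,cs,cs.mean(0))
    e=np.diff(cs,axis=0); print(np.degrees(np.arctan2(e[:,1],e[:,0])),np.linalg.norm(e,axis=1))
# hypothetical projection test of axis
for X,Y in((.54,.154),(.54,.156),(.54,.152)):
  print(proj('top',[[X,Y,.158]]),proj('side',[[X,Y,.158]]))
s=env.get_state()
from scipy.spatial.transform import Rotation as R
print(R.from_quat(np.roll(s['orientation'],-1)).as_matrix())
E
```

```text
top 0.154 40 [0.5391 0.1514 0.1576] [0.5275 0.1411 0.154 ] [0.5478 0.1605 0.1634]
top 0.114 25 [0.5324 0.1467 0.1174] [0.524  0.1364 0.1145] [0.5495 0.1597 0.1209]
top 0.086 157 [0.5128 0.1512 0.0899] [0.4872 0.1293 0.086 ] [0.5618 0.1738 0.0936]
top 0.008 76 [0.514  0.1375 0.0102] [0.4837 0.0952 0.008 ] [0.6037 0.2025 0.0128]
side 0.154 65 [0.5403 0.1551 0.1573] [0.53   0.1441 0.1541] [0.552  0.1646 0.1601]
side 0.114 89 [0.5385 0.1574 0.1171] [0.5248 0.1372 0.1142] [0.5579 0.1715 0.1208]
side 0.086 310 [0.5128 0.1596 0.0892] [0.4871 0.1339 0.086 ] [0.5644 0.1788 0.0938]
side 0.008 163 [0.5187 0.1778 0.0101] [0.4852 0.1173 0.008 ] [0.5842 0.1967 0.013 ]
head [[0.551  0.1634 0.158 ]
 [0.5489 0.1455 0.158 ]
 [0.5305 0.1456 0.158 ]
 [0.5326 0.1655 0.158 ]] [0.5407 0.155  0.158 ]
[-96.4009 179.6238  84.2267] [0.0181 0.0184 0.0201]
nut [[0.5537 0.1666 0.1178]
 [0.5376 0.171  0.1178]
 [0.5235 0.1584 0.1178]
 [0.5282 0.144  0.1178]] [0.5358 0.16   0.1178]
[ 164.8868 -138.2133  -71.7013] [0.0167 0.019  0.0151]
[[208.9061 197.3356]] [[229.7917 214.0923]]
[[208.2724 197.3545]] [[229.2165 214.5769]]
[[209.5399 197.3167]] [[230.3653 213.609 ]]
[[-0.      0.9527  0.3039]
 [-0.0001  0.3039 -0.9527]
 [-1.     -0.      0.0001]]
```

{"name": "step_arm", "arguments": {"moves": [[[-0.15,0,0,-0.01,0.034,-0.0338,0.7],[-0.3,0,0,-0.02,0.068,-0.0676,0.7],[-0.45,0,0,-0.02,0.102,-0.1014,0.7],[-0.6,0,0,-0.02,0.136,-0.1352,0.7],[-0.75,0,0,-0.02,0.17,-0.169,0.7],[-0.9,0,0,-0.02,0.204,-0.2028,0.7],[-1.05,0,0,-0.02,0.238,-0.2366,0.7],[-1.2,0,0,-0.02,0.272,-0.2704,0.7],[-1.35,0,0,-0.02,0.306,-0.3042,0.7],[-1.5,0,0,-0.02,0.34,-0.338,0.7],[-1.65,0,0,-0.02,0.374,-0.3718,0.7],[-1.8,0,0,-0.02,0.408,-0.4056,0.7]]]}}

```text
clock: 1.8
tcp_pos: [0.4408, -0.0355, 0.2627]
orientation: [0.681, -0.19, 0.681, 0.19]
wrist_force: [0.9, -0.0, 0.3]
finger_gap: 0.0595
```

```bash
cat >> h.py <<'E'
from scipy.spatial.transform import Rotation as R
def st(goal=None,psi=None):
    s=env.get_state(); M=R.from_quat(np.roll(s['orientation'],-1)).as_matrix()
    ps=np.degrees(np.arctan2(M[1,2],M[0,2]))
    print('t',round(s['clock'],2),'tcp',s['tcp_pos'],'psi',round(ps,2),'j',s['joint_pos'],'F',s['wrist_force'],'T',s['ft_torque'],'gap',round(s['finger_gap'],4),'tilt',M[:2,0])
    if goal is not None: print('tool shift',M.T@(np.array(goal)-s['tcp_pos']))
    if psi is not None: print('rx',np.radians((ps-psi+180)%360-180))
np.set_printoptions(precision=4,suppress=True)
E
python3 -c "
from h import *
st([.54,.1535,.26],180)"
```

```text
t 1.8 tcp [ 0.4408 -0.0355  0.2627] psi 31.19 j [-0.262   0.0489 -0.2286  1.292  -0.0002  0.7645] F [ 0.9472 -0.015   0.3367] T [-0.0318 -0.0531 -0.0007] gap 0.0595 tilt [ 0.0012 -0.0006]
tool shift [0.0027 0.1103 0.1827]
rx -2.597300390880342
```

{"name": "step_arm", "arguments": {"moves": [[[-0.15,0,0,0,0.022,0.0365,0.7],[-0.3,0,0,0,0.044,0.073,0.7],[-0.45,0,0,0,0.066,0.11,0.7],[-0.6,0,0,0,0.088,0.146,0.7],[-0.75,0,0,0.003,0.11,0.183,0.7],[-0.9,0,0,0.003,0.11,0.183,0.7],[-1.05,0,0,0.003,0.11,0.183,0.7],[-1.2,0,0,0.003,0.11,0.183,0.7],[-1.35,0,0,0.003,0.11,0.183,0.7],[-1.5,0,0,0.003,0.11,0.183,0.7],[-1.65,0,0,0.003,0.11,0.183,0.7],[-1.8,0,0,0.003,0.11,0.183,0.7]]]}}

```text
clock: 3.0
tcp_pos: [0.5404, 0.1534, 0.2598]
orientation: [-0.274, 0.652, -0.275, -0.651]
wrist_force: [0.3, 0.8, -0.3]
finger_gap: 0.0598
```

```bash
python3 -c "
from h import *
st([.54,.1535,.142],180)"
```

```text
t 3.0 tcp [0.5404 0.1534 0.2598] psi 134.31 j [ 0.134   0.2822  0.0462  1.3335 -0.0008 -0.6394] F [ 0.3042  0.7805 -0.3306] T [-0.0094  0.0277 -0.023 ] gap 0.0598 tilt [ 0.0013 -0.0006]
tool shift [0.1178 0.0003 0.0006]
rx -0.7973811734034335
```

{"name": "step_arm", "arguments": {"moves": [[[-0.15,0,0,0.015,0,0,0.7],[-0.3,0,0,0.03,0,0,0.7],[-0.45,0,0,0.045,0,0,0.7],[-0.6,0,0,0.06,0,0,0.7],[-0.75,0,0,0.065,0,0,0.7],[-0.8,0,0,0.065,0,0,0.7],[-0.8,0,0,0.065,0,0,0.7]]]}}

```text
clock: 3.7
tcp_pos: [0.5404, 0.1533, 0.1945]
orientation: [0.001, 0.707, 0.001, -0.707]
wrist_force: [-0.2, 0.9, -0.0]
finger_gap: 0.0597
```

```bash
python3 - <<'E'
from h import *
st([.54,.1535,.142],180)
for c,(x,y,w,h) in (('top',(170,160,90,80)),('side',(190,180,80,70))):
    p,d=env.read_camera(c); np.savez(c+'1.npz',p=p,d=d)
    p=np.clip(p[y:y+h,x:x+w,::-1]*1.5,0,255).astype('uint8'); cv2.imwrite(f'pics/{c}1z.png',cv2.resize(p,None,fx=8,fy=8,interpolation=cv2.INTER_CUBIC))
E
```

```text
t 3.7 tcp [0.5404 0.1533 0.1945] psi -179.85 j [ 0.134   0.3048 -0.0834  1.1817 -0.0008 -1.4395] F [-0.2472  0.9497 -0.0023] T [-0.0167 -0.0531 -0.0035] gap 0.0597 tilt [ 0.0009 -0.0007]
tool shift [ 0.0525 -0.0002  0.0004]
rx 0.0026736197336066575
```

View pics/top1z.png

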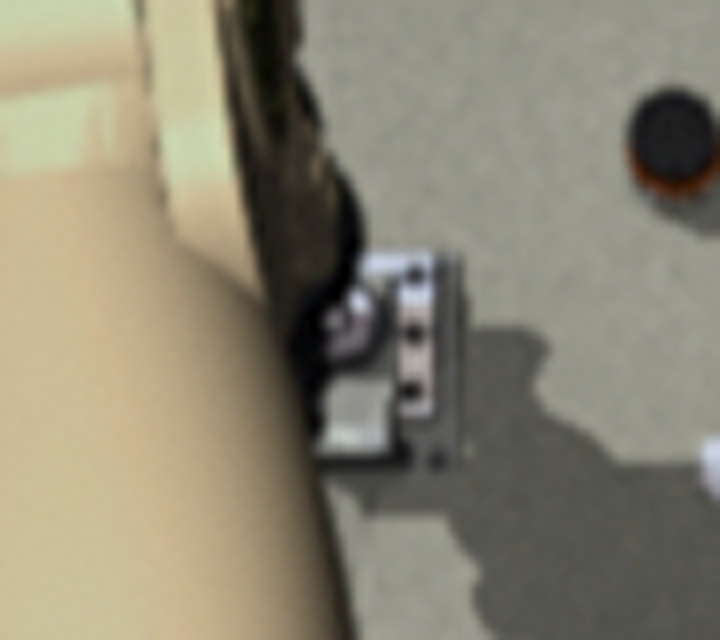

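View pics/side1z.png

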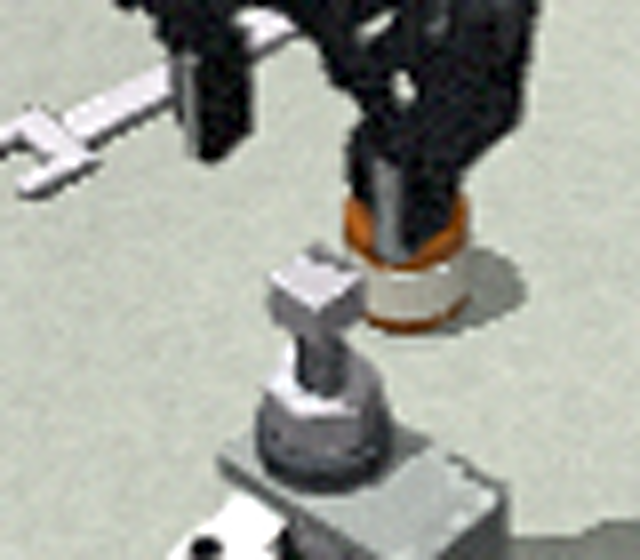

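```bash
python3 - <<'E'
from h import *
f=lambda P:(proj('side',P)-[190,180]+.5)*8-.5
for zt in (.180,.1835,.19):
    print(zt,f([[.5404+s*.0298,.1533+t*.011,zt] for s in(1,-1) for t in (1,-1)]))
print('head', f([[.54+a*.01,.1535+b*.01,.158] for a,b in((1,1),(1,-1),(-1,-1),(-1,1))]))
E
```

```text
0.18 [[211.7558 192.7163]
 [263.5127 151.6802]
 [378.6155 282.6364]
 [429.5266 238.9138]]
0.1835 [[211.0629 183.2333]
 [262.9613 142.2332]
 [378.3303 273.0848]
 [429.3789 229.3927]]
0.19 [[209.7691 165.494 ]
 [261.932  124.564 ]
 [377.7977 255.2109]
 [429.1033 211.5787]]
head [[272.441  279.6826]
 [318.4856 241.391 ]
 [373.388  270.8581]
 [327.5938 309.9586]]
```

{"name": "step_arm", "arguments": {"moves": [[[0.0,0,0,0.026,-0.001,0,0.5],[0,0,0,0.0525,-0.001,0,0.35],[0,0,0,0.0525,-0.001,0,0.1],[0,0,0,0.0525,-0.001,0,0.1],[0,0,0,0.0525,-0.001,0,0.1],[0,0,0,0.0525,-0.001,0,0.1]]], "force": 30}}

```text
clock: 4.4
tcp_pos: [0.5399, 0.154, 0.1395]
orientation: [-0.0, -0.706, 0.001, 0.708]
wrist_force: [5.7, 1.2, -24.0]
finger_gap: 0.0194
```

```bash
python3 -c "
from h import *
st([.54,.1545,.142],180)
p,d=env.read_camera('side');x,y,w,h=190,180,80,70
p=np.clip(p[y:y+h,x:x+w,::-1]*1.5,0,255).astype('uint8'); cv2.imwrite('pics/side2z.png',cv2.resize(p,None,fx=8,fy=8,interpolation=cv2.INTER_CUBIC))"
```

```text
t 4.4 tcp [0.5399 0.154  0.1395] psi 179.98 j [ 0.1354  0.3401 -0.1735  1.06   -0.0008 -1.4351] F [  5.7256   1.1615 -23.9923] T [ 0.1755 -1.2561 -0.1236] gap 0.0194 tilt [-0.0027 -0.0011]
tool shift [-0.0025 -0.0005 -0.0001]
rx -0.00030970371226880897
```

View pics/side2z.png

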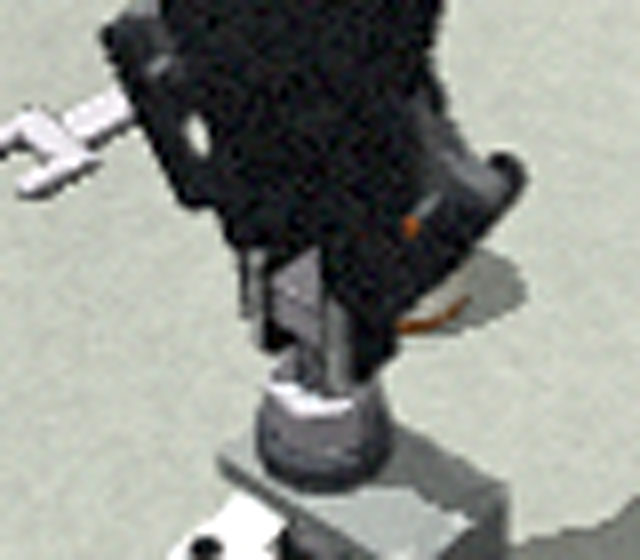

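{"name": "step_arm", "arguments": {"moves": [[[0,0,0,0,0,0,0.1],[0,0,0,0,0,0,0.1]]]}}

```text
clock: 4.65
tcp_pos: [0.5402, 0.154, 0.1391]
orientation: [0.0, -0.706, 0.001, 0.708]
wrist_force: [4.4, 0.9, -13.8]
finger_gap: 0.0195
```

```bash
python3 -c "
from h import *
st([.54,.1545,.142],180)"
```

```text
t 4.65 tcp [0.5402 0.154  0.1391] psi 179.92 j [ 0.1352  0.3414 -0.1727  1.0601 -0.0007 -1.4343] F [  4.4354   0.9444 -13.8204] T [ 0.1354 -0.8125 -0.1546] gap 0.0195 tilt [-0.0033 -0.0012]
tool shift [-0.0029 -0.0005  0.0002]
rx -0.00133934376574672
```

{"name": "step_arm", "arguments": {"moves": [[[0.08,0,0,0.0005,0,0,0.1],[0.16,0,0,0.001,0,0,0.1],[0.2,0,0,0.001,0,0,0.1],[0.2,0,0,0.001,0,0,0.1]]]}}

```text
clock: 5.05
tcp_pos: [0.5409, 0.1542, 0.1388]
orientation: [0.071, -0.703, 0.071, 0.704]
wrist_force: [3.8, 0.3, -7.3]
finger_gap: 0.0195
```

```bash
cat >>h.py <<'E'
def avg():
    s=env.get_state(); st()
E
python3 -c "
from h import *
st()
env.read_camera('side');st()"
```

```text
t 5.05 tcp [0.5409 0.1542 0.1388] psi 168.47 j [ 0.1353  0.3417 -0.173   1.058  -0.0006 -1.2344] F [ 3.8054  0.2561 -7.2599] T [ 0.1674 -0.6471  0.2461] gap 0.0195 tilt [-0.0019 -0.0009]
t 5.1 tcp [0.5408 0.1542 0.1388] psi 168.53 j [ 0.1353  0.3417 -0.1731  1.058  -0.0006 -1.2353] F [ 4.0314  1.5157 -6.8074] T [ 0.1132 -0.7256  0.2414] gap 0.0195 tilt [-0.0019 -0.0008]
```

{"name": "step_arm", "arguments": {"moves": [[[0.08,0,0,0.0001,0,0,0.1],[0.15,0,0,0.0002,0,0,0.1],[0.15,0,0,0.0002,0,0,0.1],[0.15,0,0,0.0002,0,0,0.1]]]}}

```text
clock: 5.5
tcp_pos: [0.541, 0.1542, 0.1387]
orientation: [0.122, -0.696, 0.123, 0.697]
wrist_force: [4.3, 0.4, -8.6]
finger_gap: 0.0194
```

```bash
cat >>h.py <<'E'
def tq():
    T=[]
    for i in range(3):
        s=env.get_state(); T.append(s['ft_torque'][2])
        if i<2: env.read_camera('side')
    M=R.from_quat(np.roll(s['orientation'],-1)).as_matrix()
    ps=-np.arctan2(M[1,2],M[0,2])
    r='t %.2f psi %.4f Tz %s mean %.3f F %s tcp %s gap %.4f j6 %.3f'%(s['clock'],ps,np.round(T,3),np.mean(T),np.round(s['wrist_force'],1),s['tcp_pos'],s['finger_gap'],s['joint_pos'][5]); print(r)
    open('log.txt','a').write(r+'\n')
E
python3 -c "
from h import *
tq()"
```

```text
t 5.60 psi -2.7928 Tz [0.154 0.201 0.2  ] mean 0.185 F [ 3.6  0.9 -8.1] tcp [0.541  0.1542 0.1387] gap 0.0193 j6 -1.087
```

{"name": "step_arm", "arguments": {"moves": [[[0.08,0,0,0.0001,0,0,0.1],[0.15,0,0,0.0002,0,0,0.1],[0.15,0,0,0.0002,0,0,0.1],[0.15,0,0,0.0002,0,0,0.1]]]}}

```text
clock: 6.0
tcp_pos: [0.5412, 0.1541, 0.1385]
orientation: [0.173, -0.685, 0.174, 0.686]
wrist_force: [4.1, 0.3, -10.0]
finger_gap: 0.0194
```

```bash
python3 -c "
from h import *
tq()"
```

```text
t 6.10 psi -2.6442 Tz [0.223 0.248 0.218] mean 0.230 F [ 5.3  0.5 -9.6] tcp [0.5412 0.1541 0.1385] gap 0.0195 j6 -0.938
```

{"name": "step_arm", "arguments": {"moves": [[[0.08,0,0,0.0001,0,0,0.1],[0.15,0,0,0.0002,0,0,0.1],[0.15,0,0,0.0002,0,0,0.1],[0.15,0,0,0.0002,0,0,0.1]]]}}

```text
clock: 6.5
tcp_pos: [0.5414, 0.154, 0.1384]
orientation: [0.224, -0.67, 0.225, 0.671]
wrist_force: [5.1, -0.7, -8.3]
finger_gap: 0.0197
```

```bash
python3 -c "
from h import *
tq()"
```

```text
t 6.60 psi -2.4956 Tz [0.223 0.187 0.249] mean 0.220 F [ 5.1  0.  -9.4] tcp [0.5413 0.154  0.1383] gap 0.0196 j6 -0.790
```

{"name": "step_arm", "arguments": {"moves": [[[0.08,0,0,0.0001,0,0,0.1],[0.15,0,0,0.0002,0,0,0.1],[0.15,0,0,0.0002,0,0,0.1],[0.15,0,0,0.0002,0,0,0.1]]]}}

```text
clock: 7.0
tcp_pos: [0.5415, 0.1539, 0.1382]
orientation: [0.273, -0.652, 0.274, 0.652]
wrist_force: [4.8, 0.2, -9.5]
finger_gap: 0.0197
```

```bash
sed -i 's/range(3)/range(5)/;s/i<2/i<4/' h.py; python3 -c "
from h import *
tq()"
```

```text
t 7.20 psi -2.3471 Tz [0.24  0.182 0.258 0.181 0.228] mean 0.218 F [ 5.  -0.2 -8.8] tcp [0.5415 0.1539 0.1382] gap 0.0197 j6 -0.641
```

{"name": "step_arm", "arguments": {"moves": [[[0.08,0,0,0.0001,0,0,0.1],[0.15,0,0,0.0002,0,0,0.1],[0.15,0,0,0.0002,0,0,0.1],[0.15,0,0,0.0002,0,0,0.1]]]}}

```text
clock: 7.6
tcp_pos: [0.5416, 0.1538, 0.138]
orientation: [-0.321, 0.63, -0.322, -0.63]
wrist_force: [4.6, -0.6, -9.3]
finger_gap: 0.02
```

```bash
python3 -c "
from h import *
tq()"
```

```text
t 7.80 psi -2.1986 Tz [0.21  0.189 0.284 0.218 0.245] mean 0.229 F [ 4.1  0.7 -9.6] tcp [0.5416 0.1538 0.138 ] gap 0.0196 j6 -0.493
```

{"name": "step_arm", "arguments": {"moves": [[[0.08,0,0,0.0001,0,0,0.1],[0.15,0,0,0.0002,0,0,0.1],[0.15,0,0,0.0002,0,0,0.1],[0.15,0,0,0.0002,0,0,0.1]]]}}

```text
clock: 8.2
tcp_pos: [0.5418, 0.1537, 0.1378]
orientation: [-0.367, 0.605, -0.368, -0.604]
wrist_force: [4.7, -1.8, -9.0]
finger_gap: 0.0196
```

```bash
python3 -c "
from h import *
tq()"
```

```text
t 8.40 psi -2.0501 Tz [0.226 0.272 0.291 0.234 0.212] mean 0.247 F [ 4.9 -0.9 -9.8] tcp [0.5417 0.1537 0.1378] gap 0.0193 j6 -0.345
```

{"name": "step_arm", "arguments": {"moves": [[[0.08,0,0,0.0001,0,0,0.1],[0.15,0,0,0.0002,0,0,0.1],[0.15,0,0,0.0002,0,0,0.1],[0.15,0,0,0.0002,0,0,0.1]]]}}

```text
clock: 8.8
tcp_pos: [0.5418, 0.1535, 0.1376]
orientation: [-0.41, 0.576, -0.411, -0.575]
wrist_force: [4.0, -1.0, -8.8]
finger_gap: 0.0196
```

```bash
python3 -c "
from h import *
tq()"
```

```text
t 9.00 psi -1.9023 Tz [0.208 0.23  0.181 0.166 0.209] mean 0.199 F [ 4.9 -0.7 -9.3] tcp [0.5418 0.1535 0.1376] gap 0.0193 j6 -0.197
```

{"name": "step_arm", "arguments": {"moves": [[[0.08,0,0,0.0001,0,0,0.1],[0.15,0,0,0.0002,0,0,0.1],[0.15,0,0,0.0002,0,0,0.1],[0.15,0,0,0.0002,0,0,0.1]]]}}

```text
clock: 9.4
tcp_pos: [0.5419, 0.1533, 0.1374]
orientation: [-0.451, 0.544, -0.453, -0.543]
wrist_force: [4.9, -0.6, -9.7]
finger_gap: 0.0197
```

```bash
python3 -c "
from h import *
tq()"
```

```text
t 9.60 psi -1.7546 Tz [0.232 0.261 0.184 0.214 0.219] mean 0.222 F [ 4.  -1.7 -8.9] tcp [0.5419 0.1534 0.1374] gap 0.0194 j6 -0.049
```

{"name": "step_arm", "arguments": {"moves": [[[0.08,0,0,0.0001,0,0,0.1],[0.15,0,0,0.0002,0,0,0.1],[0.15,0,0,0.0002,0,0,0.1],[0.15,0,0,0.0002,0,0,0.1]]]}}

```text
clock: 10.0
tcp_pos: [0.5419, 0.1532, 0.1372]
orientation: [-0.49, 0.51, -0.492, -0.508]
wrist_force: [3.9, -1.5, -9.1]
finger_gap: 0.0192
```

```bash
python3 -c "
from h import *
tq()"
```

```text
t 10.20 psi -1.6068 Tz [0.244 0.211 0.209 0.257 0.215] mean 0.227 F [ 4.7 -1.1 -9.2] tcp [0.542  0.1532 0.1373] gap 0.0193 j6 0.098
```

{"name": "step_arm", "arguments": {"moves": [[[0.08,0,0,0.0001,0,0,0.1],[0.15,0,0,0.0002,0,0,0.1],[0.15,0,0,0.0002,0,0,0.1],[0.15,0,0,0.0002,0,0,0.1]]]}}

```text
clock: 10.6
tcp_pos: [0.542, 0.1531, 0.1371]
orientation: [0.526, -0.472, 0.528, 0.471]
wrist_force: [4.5, -1.2, -9.2]
finger_gap: 0.0197
```

```bash
python3 -c "
from h import *
tq()"
```

```text
t 10.80 psi -1.4598 Tz [0.259 0.268 0.255 0.281 0.232] mean 0.259 F [ 4.9 -1.6 -9.9] tcp [0.542  0.1531 0.1371] gap 0.0193 j6 0.245
```

{"name": "step_arm", "arguments": {"moves": [[[0.08,0,0,0.0001,0,0,0.1],[0.15,0,0,0.0002,0,0,0.1],[0.15,0,0,0.0002,0,0,0.1],[0.15,0,0,0.0002,0,0,0.1]]]}}

```text
clock: 11.2
tcp_pos: [0.5421, 0.1529, 0.1369]
orientation: [0.559, -0.433, 0.561, 0.431]
wrist_force: [4.2, -2.0, -9.1]
finger_gap: 0.019
```

```bash
python3 -c "
from h import *
tq()"
```

```text
t 11.40 psi -1.3137 Tz [0.259 0.303 0.314 0.284 0.368] mean 0.306 F [  5.2  -1.7 -10. ] tcp [0.542  0.153  0.1369] gap 0.0195 j6 0.391
```

{"name": "step_arm", "arguments": {"moves": [[[0.08,0,0,0.0001,0,0,0.1],[0.15,0,0,0.0002,0,0,0.1],[0.15,0,0,0.0002,0,0,0.1],[0.15,0,0,0.0002,0,0,0.1]]]}}

```text
clock: 11.8
tcp_pos: [0.5421, 0.1528, 0.1368]
orientation: [0.589, -0.391, 0.59, 0.389]
wrist_force: [4.1, -2.6, -9.4]
finger_gap: 0.0198
```

```bash
python3 -c "
from h import *
tq()"
```

```text
t 12.00 psi -1.1678 Tz [0.282 0.305 0.36  0.26  0.309] mean 0.303 F [ 4.3 -2.3 -9. ] tcp [0.542  0.1528 0.1368] gap 0.0194 j6 0.537
```

{"name": "step_arm", "arguments": {"moves": [[[0.08,0,0,0.0001,0,0,0.1],[0.15,0,0,0.0002,0,0,0.1],[0.15,0,0,0.0002,0,0,0.1],[0.15,0,0,0.0002,0,0,0.1]]]}}

```text
clock: 12.4
tcp_pos: [0.5419, 0.1527, 0.1366]
orientation: [0.616, -0.347, 0.617, 0.345]
wrist_force: [4.6, -3.1, -8.4]
finger_gap: 0.0195
```

```bash
sed -i 's/range(5)/range(8)/;s/i<4/i<7/' h.py; python3 -c "
from h import *
tq()"
```

```text
t 12.75 psi -1.0183 Tz [0.344 0.329 0.335 0.34  0.322 0.37  0.293 0.319] mean 0.332 F [ 4.5 -3.4 -7.5] tcp [0.542  0.1527 0.1366] gap 0.0195 j6 0.686
```

{"name": "step_arm", "arguments": {"moves": [[[0.08,0,0,0.0001,0,0,0.1],[0.12,0,0,0.0002,0,0,0.1],[0.12,0,0,0.0002,0,0,0.1],[0.12,0,0,0.0002,0,0,0.1]]]}}

```text
clock: 13.15
tcp_pos: [0.542, 0.1526, 0.1364]
orientation: [0.636, -0.309, 0.637, 0.306]
wrist_force: [4.5, -3.7, -7.2]
finger_gap: 0.0195
```

```bash
python3 -c "
from h import *
tq()
import re
D=[(float(m[1]),float(m[2])) for m in re.finditer(r'psi (\S+) Tz .*? mean (\S+)',open('log.txt').read())]
D=np.array(D);from scipy.optimize import curve_fit
w=np.array([3]*3+[5]*9+[8]*2)[:len(D)]
f=lambda x,b,x0,k:b+k*np.maximum(0,x-x0)
p,c=curve_fit(f,D[:,0],D[:,1],[.22,-1.65,.19],sigma=w**-.5);print(len(D),p,np.sqrt(np.diag(c)))
p,c=curve_fit(lambda x,b,x0:f(x,b,x0,.19),D[:,0],D[:,1],[.22,-1.65],sigma=w**-.5);print(p,np.sqrt(np.diag(c)))
"
```

```text
t 13.50 psi -0.8986 Tz [0.307 0.352 0.302 0.361 0.319 0.373 0.335 0.352] mean 0.338 F [ 3.  -3.6 -7.7] tcp [0.542  0.1527 0.1364] gap 0.0190 j6 0.806
14 [ 0.22   -1.7315  0.1514] [0.0062 0.1025 0.0241]
[ 0.22   -1.6227] [0.0066 0.0482]
```

{"name": "step_arm", "arguments": {"moves": [[[0.07,0,0,0.0001,0,0,0.1],[0.07,0,0,0.0001,0,0,0.1],[0.07,0,0,0.0001,0,0,0.1]]]}}

```text
clock: 13.8
tcp_pos: [0.542, 0.1526, 0.1364]
orientation: [0.647, -0.286, 0.648, 0.284]
wrist_force: [3.0, -3.4, -7.4]
finger_gap: 0.0194
```

```bash
python3 -c "
from h import *
tq()"
```

```text
t 14.15 psi -0.8288 Tz [0.318 0.364 0.347 0.285 0.38  0.3   0.384 0.349] mean 0.341 F [ 2.8 -3.2 -6.8] tcp [0.542  0.1526 0.1363] gap 0.0195 j6 0.876
```

{"name": "step_arm", "arguments": {"moves": [[[0,0,0,0,0,0,0.7],[0,0,0,0,0,0,0.7],[0,0,0,0,0,0,0.7],[0,0,0,0,0,0,0.7],[-0.13,0,0,-0.02,0,0,0.7],[-0.28,0,0,-0.05,0,0,0.7],[-0.43,0,0,-0.06,0,0,0.7],[-0.58,0,0,-0.06,0,0,0.7],[-0.73,0,0,-0.06,0,0,0.7],[-0.88,0,0,-0.06,0,0,0.7],[-1.03,0,0,-0.06,0,0,0.7],[-1.18,0,0,-0.06,0,0,0.7]]]}}

```text
clock: 15.35
tcp_pos: [0.5418, 0.1531, 0.1966]
orientation: [-0.377, 0.599, -0.378, -0.597]
wrist_force: [-0.3, 0.0, -0.0]
finger_gap: 0.0598
```

```bash
python3 - <<'E'
from h import *
st([.541,.153,.1975],195)
for c,(x,y,w,h) in (('side',(212,205,40,40)),):
    p,d=env.read_camera(c); np.savez(c+'3.npz',p=p,d=d)
    p=np.clip(p[y:y+h,x:x+w,::-1]*1.7,0,255).astype('uint8'); cv2.imwrite(f'pics/{c}3z.png',cv2.resize(p,None,fx=14,fy=14,interpolation=cv2.INTER_CUBIC))
E
```

```text
t 15.35 tcp [0.5418 0.1531 0.1966] psi 115.46 j [ 0.1344  0.3073 -0.0749  1.1887 -0.0032 -0.3099] F [-0.3207  0.0198 -0.0473] T [-0.0128  0.0163  0.0207] gap 0.0598 tilt [ 0.0003 -0.0032]
tool shift [-0.0009  0.0008  0.0003]
rx -1.3883022549105872
```

View pics/side3z.png

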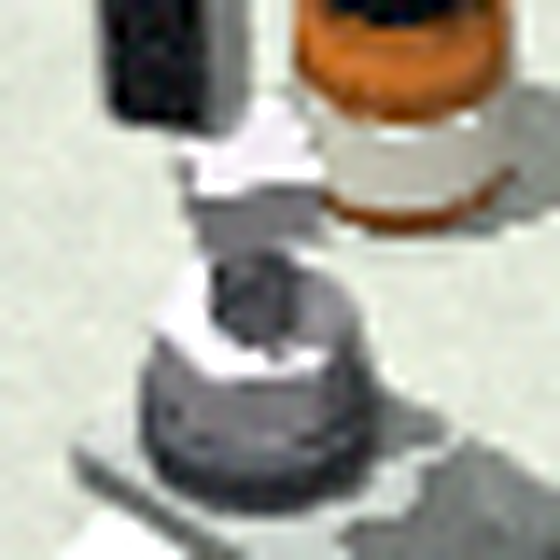

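```bash
python3 - <<'E'
from h import *
p=np.load('side3.npz')['p'];x,y,w,h=212,205,40,40
base=np.clip(p[y:y+h,x:x+w,::-1]*1.7,0,255).astype('uint8'); base=cv2.resize(base,None,fx=14,fy=14,interpolation=cv2.INTER_CUBIC)
out=[]
for n in (5,15,25):
    im=base.copy(); a=np.radians(n+30+60*np.arange(6)); r=.015/np.cos(np.pi/6)
    P=np.c_[.541+r*np.cos(a),.155+r*np.sin(a),np.full(6,.1178)]
    q=((proj('side',P)-[x,y]+.5)*14-.5).astype(np.int32)
    cv2.polylines(im,[q],True,(0,0,255),1); P[:,2]-=.014
    q=((proj('side',P)-[x,y]+.5)*14-.5).astype(np.int32)
    cv2.polylines(im,[q],True,(0,160,0),1)
    out.append(im[200:500,100:420])
cv2.imwrite('pics/hex.png',cv2.resize(np.hstack(out),(800,250)))
E
```

```text
(no output)
```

View pics/hex.png

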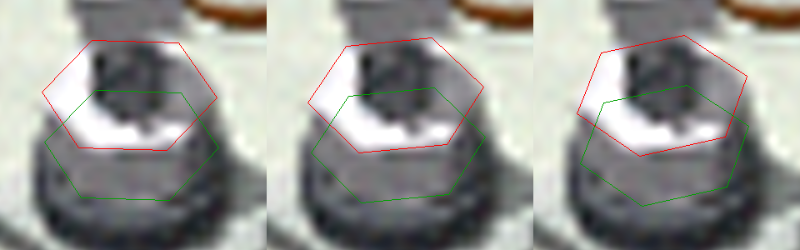

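{"name": "step_arm", "arguments": {"moves": [[[-0.15,0,0,0,0.0008,0.0003,0.6],[-0.3,0,0,0,0.0008,0.0003,0.6],[-0.45,0,0,0,0.0008,0.0003,0.6],[-0.6,0,0,0,0.0008,0.0003,0.6],[-0.75,0,0,0.0,0.0008,0.0003,0.6],[-0.9,0,0,0.01,0.0008,0.0003,0.6],[-1.05,0,0,0.025,0.0008,0.0003,0.6],[-1.2,0,0,0.04,0.0008,0.0003,0.6],[-1.353,0,0,0.055,0.0008,0.0003,0.6],[-1.353,0,0,0.07,0.0008,0.0003,0.6],[-1.353,0,0,0.078,0.0008,0.0003,0.6],[-1.353,0,0,0.078,0.0008,0.0003,0.6]]]}}

```text
clock: 16.6
tcp_pos: [0.5401, 0.1527, 0.1175]
orientation: [-0.082, -0.702, -0.08, 0.703]
wrist_force: [0.0, 0.2, -0.2]
finger_gap: 0.0511
```

```bash
python3 - <<'E'
from h import *
st([.541,.153,.118],193)
for c,(x,y,w,h) in (('side',(200,190,60,60)),):
    p,d=env.read_camera(c)
    p=np.clip(p[y:y+h,x:x+w,::-1]*1.7,0,255).astype('uint8'); cv2.imwrite(f'pics/{c}4z.png',cv2.resize(p,None,fx=9,fy=9,interpolation=cv2.INTER_CUBIC))
E
```

```text
t 16.6 tcp [0.5401 0.1527 0.1175] psi -166.82 j [ 0.1341  0.3565 -0.2075  1.0093 -0.003  -1.6667] F [ 0.0418  0.1767 -0.239 ] T [-0.0173  0.0195  0.0339] gap 0.0511 tilt [-0.0021 -0.0034]
tool shift [-0.0005 -0.0001 -0.001 ]
rx 0.0031413427111024153
```

View pics/side4z.png

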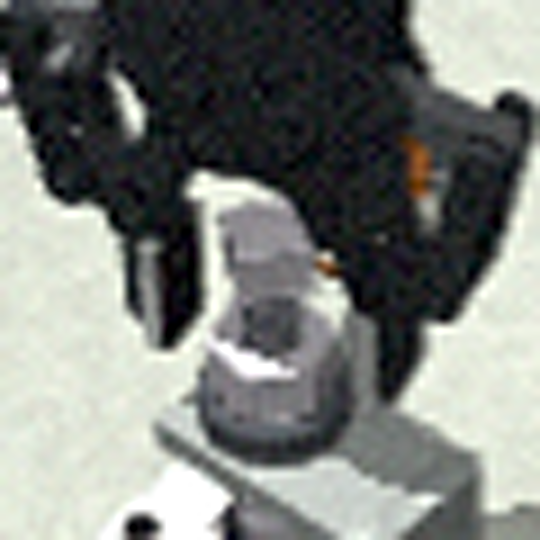

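{"name": "step_arm", "arguments": {"moves": [[[0,0,0,-0.0005,0,-0.001,0.45],[0,0,0,-0.0005,0,-0.001,0.4],[0,0,0,-0.0005,0,-0.001,0.25],[0,0,0,-0.0005,0,-0.001,0.25],[0,0,0,-0.0005,0,-0.001,0.25],[0,0,0,-0.0005,0,-0.001,0.25]]], "force": 30}}

```text
clock: 17.25
tcp_pos: [0.5413, 0.153, 0.1201]
orientation: [-0.082, -0.702, -0.08, 0.703]
wrist_force: [-2.9, -0.9, 5.4]
finger_gap: 0.0292
```

```bash
python3 - <<'E'
from h import *
st([.541,.153,.118],193)
for c,(x,y,w,h) in (('side',(200,190,60,60)),):
    p,d=env.read_camera(c)
    p=np.clip(p[y:y+h,x:x+w,::-1]*1.7,0,255).astype('uint8'); cv2.imwrite(f'pics/{c}5z.png',cv2.resize(p,None,fx=9,fy=9,interpolation=cv2.INTER_CUBIC))
E
```

```text
t 17.25 tcp [0.5413 0.153  0.1201] psi -166.8 j [ 0.1344  0.3555 -0.2021  1.0141 -0.003  -1.6668] F [-2.8547 -0.9234  5.4072] T [-0.0543  0.7071  0.1004] gap 0.0292 tilt [-0.0006 -0.0031]
tool shift [ 0.0021 -0.      0.0003]
rx 0.003485990874367515
```

View pics/side5z.png

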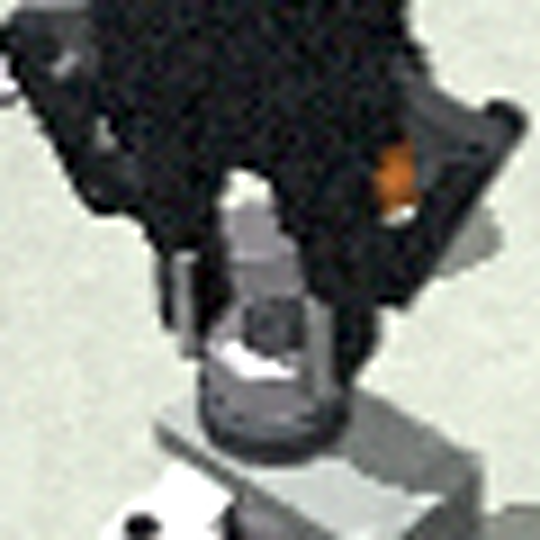

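{"name": "step_arm", "arguments": {"moves": [[[0.1,0,0,0.0002,0,0,0.25],[0.2,0,0,0.0004,0,0,0.25],[0.25,0,0,0.0005,0,0,0.25],[0.25,0,0,0.0005,0,0,0.25]]]}}

```text
clock: 17.7
tcp_pos: [0.5414, 0.1531, 0.12]
orientation: [0.006, -0.707, 0.008, 0.707]
wrist_force: [-0.5, -0.2, -0.0]
finger_gap: 0.029
```

```bash
mv log.txt logscrew.txt; sed -i 's/range(8)/range(5)/;s/i<7/i<4/' h.py; python3 -c "
from h import *
tq()"
```

```text
t 17.90 psi -3.1229 Tz [0.261 0.22  0.243 0.241 0.224] mean 0.238 F [-1.6  0.2  2.2] tcp [0.5414 0.1531 0.1199] gap 0.0286 j6 -1.418
```

{"name": "step_arm", "arguments": {"moves": [[[0.08,0,0,0.0001,0,0,0.25],[0.15,0,0,0.0002,0,0,0.25],[0.15,0,0,0.0002,0,0,0.25],[0.15,0,0,0.0002,0,0,0.25]]]}}

```text
clock: 18.3
tcp_pos: [0.5415, 0.1531, 0.1198]
orientation: [-0.058, 0.705, -0.06, -0.705]
wrist_force: [-0.6, -0.0, 0.4]
finger_gap: 0.029
```

```bash
python3 -c "
from h import *
tq()"
```

```text
t 18.50 psi -2.9737 Tz [0.153 0.191 0.213 0.221 0.246] mean 0.205 F [-0.5  0.5  1.2] tcp [0.5415 0.1531 0.1198] gap 0.0291 j6 -1.268
```

{"name": "step_arm", "arguments": {"moves": [[[0.08,0,0,0.0001,0,0,0.25],[0.15,0,0,0.0002,0,0,0.25],[0.15,0,0,0.0002,0,0,0.25],[0.15,0,0,0.0002,0,0,0.25]]]}}

```text
clock: 18.9
tcp_pos: [0.5415, 0.1531, 0.1196]
orientation: [-0.11, 0.698, -0.112, -0.698]
wrist_force: [-0.5, 0.5, -0.2]
finger_gap: 0.0289
```

```bash
python3 -c "
from h import *
tq()"
```

```text
t 19.10 psi -2.8244 Tz [0.223 0.183 0.159 0.168 0.199] mean 0.186 F [ 0.7 -1.1  0.3] tcp [0.5415 0.153  0.1196] gap 0.0288 j6 -1.119
```

{"name": "step_arm", "arguments": {"moves": [[[0.08,0,0,0.0001,0,0,0.25],[0.15,0,0,0.0002,0,0,0.25],[0.15,0,0,0.0002,0,0,0.25],[0.15,0,0,0.0002,0,0,0.25]]]}}

```text
clock: 19.5
tcp_pos: [0.5416, 0.1531, 0.1194]
orientation: [-0.162, 0.688, -0.164, -0.688]
wrist_force: [0.3, 0.9, 1.1]
finger_gap: 0.0291
```

```bash
sed -i 's/range(5)/range(8)/;s/i<4/i<7/' h.py; python3 -c "
from h import *
tq()"
```

```text
t 19.85 psi -2.6748 Tz [0.2   0.237 0.195 0.191 0.193 0.226 0.234 0.185] mean 0.208 F [ 0.  -0.6 -0. ] tcp [0.5416 0.153  0.1194] gap 0.0292 j6 -0.970
```

{"name": "step_arm", "arguments": {"moves": [[[0.08,0,0,0.0001,0,0,0.25],[0.15,0,0,0.0002,0,0,0.25],[0.15,0,0,0.0002,0,0,0.25],[0.15,0,0,0.0002,0,0,0.25]]]}}

```text
clock: 20.25
tcp_pos: [0.5416, 0.153, 0.1192]
orientation: [-0.213, 0.674, -0.215, -0.673]
wrist_force: [0.3, -1.0, 0.6]
finger_gap: 0.0293
```

```bash
python3 -c "
from h import *
tq()"
```

```text
t 20.60 psi -2.5251 Tz [0.195 0.133 0.222 0.204 0.19  0.196 0.168 0.201] mean 0.188 F [-0.1 -1.6  0.4] tcp [0.5417 0.153  0.1193] gap 0.0293 j6 -0.820
```

{"name": "step_arm", "arguments": {"moves": [[[0.08,0,0,0.0001,0,0,0.25],[0.15,0,0,0.0002,0,0,0.25],[0.15,0,0,0.0002,0,0,0.25],[0.15,0,0,0.0002,0,0,0.25]]]}}

```text
clock: 21.0
tcp_pos: [0.5417, 0.153, 0.1191]
orientation: [-0.263, 0.657, -0.265, -0.655]
wrist_force: [0.5, -2.0, 0.4]
finger_gap: 0.0292
```

```bash
python3 -c "
from h import *
tq()"
```

```text
t 21.35 psi -2.3754 Tz [0.149 0.167 0.184 0.133 0.238 0.177 0.225 0.193] mean 0.183 F [ 0.7 -1.8 -1. ] tcp [0.5417 0.153  0.1191] gap 0.0292 j6 -0.670
```

{"name": "step_arm", "arguments": {"moves": [[[0.08,0,0,0.0001,0,0,0.25],[0.15,0,0,0.0002,0,0,0.25],[0.15,0,0,0.0002,0,0,0.25],[0.15,0,0,0.0002,0,0,0.25]]]}}

```text
clock: 21.75
tcp_pos: [0.5417, 0.1529, 0.1189]
orientation: [-0.311, 0.635, -0.313, -0.634]
wrist_force: [0.7, -1.6, 0.5]
finger_gap: 0.0289
```

```bash
python3 -c "
from h import *
tq()"
```

```text
t 22.10 psi -2.2257 Tz [0.24  0.194 0.2   0.207 0.223 0.25  0.234 0.239] mean 0.223 F [ 0.8 -1.3 -1. ] tcp [0.5417 0.153  0.1189] gap 0.0292 j6 -0.521
```

{"name": "step_arm", "arguments": {"moves": [[[0.08,0,0,0.0001,0,0,0.25],[0.15,0,0,0.0002,0,0,0.25],[0.15,0,0,0.0002,0,0,0.25],[0.15,0,0,0.0002,0,0,0.25]]]}}

```text
clock: 22.5
tcp_pos: [0.5418, 0.1529, 0.1187]
orientation: [-0.358, 0.61, -0.36, -0.609]
wrist_force: [0.5, -1.0, 0.4]
finger_gap: 0.029
```

```bash
python3 -c "
from h import *
tq()"
```

```text
t 22.85 psi -2.0760 Tz [0.223 0.236 0.249 0.274 0.266 0.228 0.208 0.233] mean 0.239 F [ 1.3 -0.9  0.9] tcp [0.5417 0.1529 0.1187] gap 0.0289 j6 -0.371
```

{"name": "step_arm", "arguments": {"moves": [[[0.08,0,0,0.0001,0,0,0.25],[0.15,0,0,0.0002,0,0,0.25],[0.15,0,0,0.0002,0,0,0.25],[0.15,0,0,0.0002,0,0,0.25]]]}}

```text
clock: 23.25
tcp_pos: [0.5418, 0.1529, 0.1186]
orientation: [-0.402, 0.582, -0.404, -0.58]
wrist_force: [0.3, -2.0, 0.2]
finger_gap: 0.0288
```

```bash
python3 -c "
from h import *
tq()"
```

```text
t 23.60 psi -1.9263 Tz [0.238 0.266 0.255 0.274 0.228 0.257 0.287 0.303] mean 0.264 F [ 1.5 -1.4  0.5] tcp [0.5418 0.1529 0.1185] gap 0.0294 j6 -0.221
```

{"name": "step_arm", "arguments": {"moves": [[[0.08,0,0,0.0001,0,0,0.25],[0.15,0,0,0.0002,0,0,0.25],[0.15,0,0,0.0002,0,0,0.25],[0.15,0,0,0.0002,0,0,0.25]]]}}

```text
clock: 24.0
tcp_pos: [0.5418, 0.1528, 0.1183]
orientation: [-0.445, 0.55, -0.446, -0.548]
wrist_force: [1.4, -1.9, -0.1]
finger_gap: 0.0288
```

```bash
cat > fit.py <<'E'
from h import *
tq()
import re
D=[(float(m[1]),float(m[2])) for m in re.finditer(r'psi (\S+) Tz .*? mean (\S+)',open('log.txt').read())]
D=np.array(D);from scipy.optimize import curve_fit
w=np.array([5]*3+[8]*20)[:len(D)]
f=lambda x,b,x0,k:b+k*np.maximum(0,x-x0)
p,c=curve_fit(f,D[:,0],D[:,1],[.2,-2.3,.19],sigma=w**-.5);print(len(D),p,np.sqrt(np.diag(c)))
p,c=curve_fit(lambda x,b,x0:f(x,b,x0,.19),D[:,0],D[:,1],[.2,-2.3],sigma=w**-.5);print(p,np.sqrt(np.diag(c)))
E
python3 fit.py
```

```text
t 24.35 psi -1.7766 Tz [0.297 0.302 0.288 0.312 0.235 0.254 0.23  0.291] mean 0.276 F [ 0.7 -2.7  2. ] tcp [0.5418 0.1529 0.1183] gap 0.0293 j6 -0.072
10 [ 0.2001 -2.3754  0.1331] [0.0068 0.1474 0.0449]
[ 0.1994 -2.27  ] [0.0073 0.0571]
```

{"name": "step_arm", "arguments": {"moves": [[[0.08,0,0,0.0001,0,0,0.25],[0.12,0,0,0.0002,0,0,0.25],[0.12,0,0,0.0002,0,0,0.25],[0.12,0,0,0.0002,0,0,0.25]]]}}

```text
clock: 24.75
tcp_pos: [0.5418, 0.1528, 0.1182]
orientation: [-0.477, 0.522, -0.479, -0.52]
wrist_force: [0.6, -2.9, 1.0]
finger_gap: 0.0291
```

```bash
python3 fit.py
```

```text
t 25.10 psi -1.6568 Tz [0.346 0.278 0.324 0.311 0.292 0.289 0.286 0.328] mean 0.307 F [ 0.7 -2.1  1.8] tcp [0.5419 0.1528 0.1182] gap 0.0289 j6 0.048
11 [ 0.1994 -2.3723  0.1418] [0.0065 0.1173 0.0316]
[ 0.1994 -2.2606] [0.007  0.0516]
```

{"name": "step_arm", "arguments": {"moves": [[[0.08,0,0,0.0001,0,0,0.25],[0.16,0,0,0.0002,0,0,0.25],[0.18,0,0,0.0002,0,0,0.25],[0.18,0,0,0.0002,0,0,0.25]]]}}

```text
clock: 25.5
tcp_pos: [0.5419, 0.1527, 0.118]
orientation: [0.522, -0.477, 0.523, 0.475]
wrist_force: [1.5, -3.5, 0.5]
finger_gap: 0.029
```

```bash
python3 fit.py
```

```text
t 25.85 psi -1.4772 Tz [0.345 0.298 0.369 0.393 0.366 0.315 0.372 0.354] mean 0.351 F [ 0.7 -2.3  0.9] tcp [0.5419 0.1528 0.118 ] gap 0.0292 j6 0.228
12 [ 0.1994 -2.3206  0.1664] [0.0066 0.0852 0.0238]
[ 0.1994 -2.263 ] [0.0066 0.0469]
```

{"name": "step_arm", "arguments": {"moves": [[[0,0,0,0,0,0,0.7],[0,0,0,0,0,0,0.7],[0,0,0,0,0,0,0.7],[0,0,0,0,0,0,0.7],[0,0,0,0,0,0,0.7],[0,0,0,-0.03,0,0,0.7],[0,0,0,-0.07,0,0,0.7],[0,0,0,-0.11,0,0,0.7],[0,0,0,-0.13,0,0,0.7],[0,0,0,-0.13,0,0,0.7]]]}}

```text
clock: 26.85
tcp_pos: [0.5436, 0.1536, 0.2519]
orientation: [0.524, -0.479, 0.521, 0.474]
wrist_force: [-0.1, -0.1, -0.2]
finger_gap: 0.0596
```

```bash
python3 - <<'E'
from h import *
st()
for c,(x,y,w,h) in (('side',(205,195,60,60)),):
    p,d=pic(c,'side6.png')
    b=cv2.resize(np.clip(p[y:y+h,x:x+w,::-1]*1.7,0,255).astype('uint8'),None,fx=10,fy=10,interpolation=cv2.INTER_CUBIC)
    g=lambda P:((proj('side',P)-[x,y]+.5)*10-.5).astype(np.int32)
    # head expected: flats turned from 180deg grip by (3.14-0.829)rad cw minus ~0.08 spring
    for a0,col in ((0.8288+0.08,(0,0,255)),):
        a=a0+np.pi/4+np.pi/2*np.arange(4); cv2.polylines(b,[g(np.c_[.541+.01414*np.cos(a),.155+.01414*np.sin(a),np.full(4,.155)])],True,col,1)
    a=1.4772+.09+np.pi/6+np.pi/3*np.arange(6); cv2.polylines(b,[g(np.c_[.541+.01732*np.cos(a),.155+.01732*np.sin(a),np.full(6,.115)])],True,(0,160,0),1)
    cv2.imwrite('pics/side6z.png',b)
E
```

```text
t 26.85 tcp [0.5436 0.1536 0.2519] psi 84.64 j [ 0.1351  0.2854  0.0311  1.3094 -0.0035  0.2286] F [-0.1492 -0.0694 -0.2078] T [ 0.0389 -0.0126  0.047 ] gap 0.0596 tilt [ 0.0076 -0.0025]
```

View pics/side6z.png

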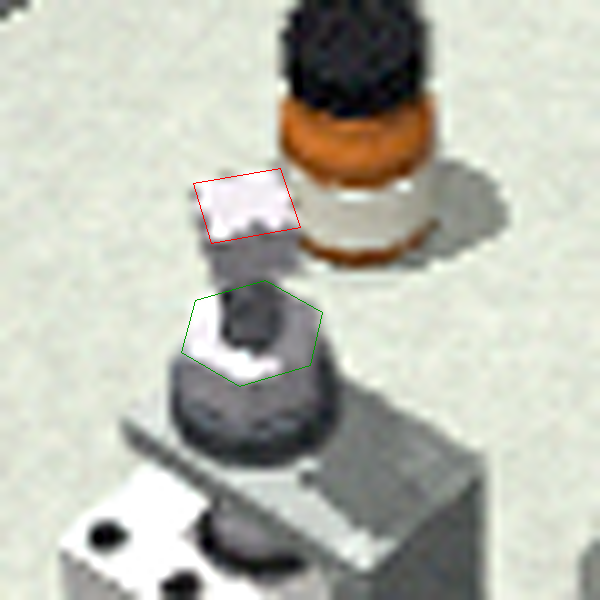

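View pics/side6.png

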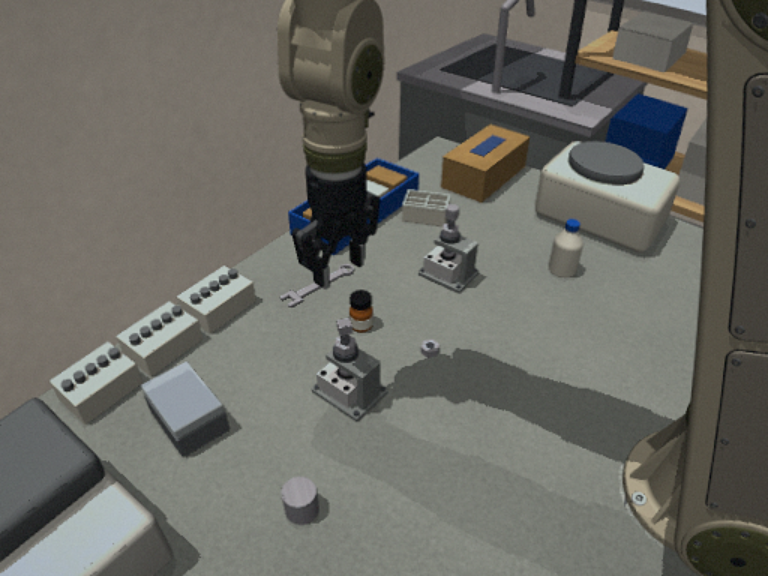

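The predicted outlines match: the head top is at about (247,205) in the zoom and the nut hex at (250,335). The gripper is well clear, and everything else stands where it was.

```bash
python3 -c "
from h import *
print(env.hand_in())"
```

```text
the job is handed in; nothing more can be done
None
```

I set the screw on the bare-headed stand, then locked it with the jam nut, and handed the job in at about 27 s. The hand-in gave no verdict.

| | Free torque (N m) | Torque rise began, after turning | Final torque (N m) | Past touch, by angle (rad) | Past touch, by torque alone (rad) |
|---|---|---|---|---|---|
| Screw | 0.22 | about 1.5 rad | 0.34 | about 0.76–0.86 | 0.6 |
| Nut | 0.20 | about 1.1 rad | 0.35 | about 0.75–0.85 | 0.75 |

- **Result:** all these estimates lie inside the 0.5–1.15 rad window. No torque reading suggested that either one was forced.
- **Disagreement:** for the screw, the angle and torque estimates differ by about 0.2 rad. Torque noise makes the touch angles uncertain by about 0.1 rad.
- **Side force:** just after the first grip on the head, the wrist force peaked at about 25 N, mostly vertical. It dropped to under about 12 N for the rest of the screw turning.
- **Last checks:** in the final side picture the head and nut stood at the expected angles. The gripper was open and clear, with about 0 N on the wrist. The locked stand and the bystanders in view looked unmoved.

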